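# Find the honey pot's lid in the storage tin and cover the pot

## Task

The honey pot has been washed and its yellow lid with the brown knob lies loose on the floor of the opaque storage tin. Take the lid out and put it, knob up and properly seated, on the yellow honey pot so that no ants get in. Set it down gently rather than dropping it, and leave the honey pot and the white sugar pot standing where they are.

Things in the scene. Friction and masses are not known exactly. Their poses are not given: they have to be found in the camera images.
- lid_center (a point): Loose yellow lid with brown knob, 46 mm high, about 120 g, lying knob up on the tin's floor. Point: on its axis, half-way up; z up through the knob. From below: boss 52 mm across, 10 mm high; plate 96 mm across, 6 mm thick (underside 13 mm, top 7 mm below the point); straight round knob 24 mm across, 30 mm high (top 23 mm above the point). Grasp the upper part of the knob from above.
- honey_mouth (a point): Open honey pot, yellow with a brown band; loose, about 400 g, round, 84 mm across outside, 74 mm inside the mouth, 85 mm high. Point: centre of the mouth at rim height; z up. With the lid on, the boss is inside the mouth (11 mm clearance all round), the plate lies on the rim and lid_center is 13 mm above this point.
- sugar_mouth (a point): Sugar pot, a bystander: same shape and size as the honey pot but white with a blue band, also open. Point: centre of its mouth at rim height; z up. Either pot may stand on either side of the other.
- tin: Opaque dark teal tin, open on top, fixed: 200 (x) by 320 (y) mm outside, 55 mm high, walls and floor 5 mm. Origin: centre of its underside. Two spice tins (44 mm across, tops 47 mm above the underside) are stuck to its floor at x = -45 and 45, y = -128 mm. The lid's axis is within 30 mm of the tin's centre in x, and -30 to 80 mm in y.

How it is judged:
By the outcome, as a careful person would: the job done as asked, in the order asked, and still so for the second after the job is handed in, with the robot touching nothing.
It also fails if it takes over 40 s, if anything falls off the work surface, if the arm or the gripper's body presses on something with over 40 N, if the wrist force passes 120 N, or if a joint passes its speed limit or range.

## Robot

A 7-joint arm with a two-finger parallel gripper is mounted at the origin on the work surface. World frame = base frame: x ahead of the robot, y to its left, z up, the work surface at z = 0. Lengths are in m, angles in rad, forces in N, time in s.
With the tool pointing down it reaches from about 0.35 to 0.9 m from the base axis. Payload 8.1 kg.
Tool frame: the origin (TCP) lies midway between the tips of the shut fingers; the grasp point (between the pads) lies 19 mm behind it; x points along the fingers, z is the direction in which the jaws open and shut, and the axes are right-handed (so a half turn about x gives the same grasp; the last joint's range is limited). The gripper opens to 92 mm and grips with 3 to 60 N. Pads are 19 mm wide; open, the fingers measure 130 mm over their backs; the gripper's body (75 mm by 190 mm) begins 47 mm behind the grasp point.
Start: joints at [1.178, 0.434, 0.025, 1.573, -0.012, 1.134, -0.075], TCP at [0.179, -0.599, 0.227] pointing down, gripper open.
Joint ranges: [-2.62, 2.62], [-0.44, 2.09], [-1.27, 1.32], [0.08, 2.57], [-1.32, 4.46], [0.12, 2], [-2.74, 2.74]. Speed limits (rad/s): [2.22, 2.22, 3.01, 3.01, 3.14, 3.14, 3.14].

## Interface

Orientations are given as a rotation vector (axis times angle).
In Python, from cell import arm gives the robot as it stands. The module is installed in compiled form; this text tells all that it offers.
- The arm moves only by the tool move_arm, never from a script. Its argument "steps" is text: rows parted by semicolons, each of 5 numbers parted by spaces: the shift along the tool's x, y, z in m, then the turn about the tool's x in rad, then the closure in counts, from 0 (fully open) to 255 (shut). A call has 1 to 10 rows; each row is the pose to reach, as a shift and turn from the pose commanded when the call began, along the tool's axes at that moment; what a row does not reach only later rows make up. A row lasts 1/12 s, in which the tool goes at most 41.7 mm and 7.16 degrees, less where a joint would pass 70% of its speed; a pose out of reach is approached as far as the arm can. A call with a gripper value outside its range is refused whole. The fingers move at their own pace and stop on an object; "squeeze" is the grip in N (left out, the last holds). Time passes only in rows, so rows that repeat a pose let the fingers close. It gives the time, the measured TCP pose, the force and the opening at its end, in the units of the state.
- arm.observe(): the state, without advancing time (a new reading comes with each control period).
- arm.get_image(name): name is "scene" or "top" or "wrist"; returns a dict with "img" (400x640x3 uint8, blue, green, red), "z_map" (400x640 float32, m along the optical axis (not along the pixel's ray), 0 where there is no reading), "vfov" (degrees; the focal length in pixels is half the picture's height over the tangent of half this angle, whatever the lens; pixels are square), "cx", "cy" (the principal point, pixels), "extrinsics" (4x4, takes a point from camera to world coordinates). Camera axes: x right, y up, looking along -z (the intrinsics and any distortion apply to the point x, -y, -z); pixel columns grow to the right and rows downward; lengths in m; the calibration is good to about 2 mm. A picture is of the moment at which its call begins.
- arm.sign_off(): hands the job in, once; it reports no verdict.
The state is a dict: "clock": time; "joints": joint angles; "dq": joint speeds; "joint_efforts": joint torques, N m; "position": TCP position; "ee_rot": TCP orientation; "force": force on the tool from outside, world axes, zero at the start; "ft_torque": the same for the moment, N m; "width": opening from 0.0 (shut) to 1.0 (fully open).
Only numpy, scipy, OpenCV 4.12 (cv2) and the standard library are available. Lean on these libraries where they do the work, as an engineer would, in place of code of your own. Each camera call takes 0.05 s, during which the arm holds its last target.

## Working session

There is one attempt and no reset: what is moved stays moved. The work goes in short steps, Python scripts to look and compute and a tool call to move; the robot and the scene stay as the last step left them, time stands still between calls to the robot, and variables do not carry over. Pictures are saved under pics/ and viewed, and the job is handed in when it is done.

Besides the shell and the picture viewer there is one more tool, called as a command line: name --argument value ..., lists and objects as JSON in quotes. move_arm: Moves the arm, as the interface text tells. Its arguments: {"type":"object","properties":{"steps":{"type":"string"},"squeeze":{"type":"number"}},"required":["steps"]}

```bash
mkdir -p pics
cat > h.py <<'E'
import numpy as np, cv2
from cell import arm
from scipy.spatial.transform import Rotation as R
def grab(n,tag):
    d=arm.get_image(n); cv2.imwrite(f'pics/{tag}.png',d['img']); np.savez(f'{tag}.npz',**{k:d[k] for k in d}); return d
def cloud(d):
    z=d['z_map']; h,w=z.shape; f=h/2/np.tan(np.radians(d['vfov'])/2)
    u,v=np.meshgrid(np.arange(w),np.arange(h))
    P=np.stack([(u-d['cx'])/f*z,-(v-d['cy'])/f*z,-z],-1)
    E=d['extrinsics']; W=P@E[:3,:3].T+E[:3,3]; W[z==0]=np.nan; return W
E
python3 - <<'E'
from h import *
for n in ('scene','top','wrist'):
    d=grab(n,n+'0'); print({k:(d[k].shape if hasattr(d[k],'shape') and d[k].size>16 else d[k]) for k in d})
s=arm.observe();print(s);print(R.from_rotvec(s['ee_rot']).as_matrix().round(3))
E
```

```text
{'img': (400, 640, 3), 'z_map': (400, 640), 'vfov': 53.234265525209125, 'cx': 323.3778980825536, 'cy': 203.50302033662945, 'extrinsics': array([[ 0.29138601, -0.81741851,  0.49691163,  0.92945709],
       [ 0.95650673,  0.2414967 , -0.1636283 , -0.08976272],
       [ 0.01375029,  0.52297832,  0.85223507,  0.75434973],
       [ 0.        ,  0.        ,  0.        ,  1.        ]])}
{'img': (400, 640, 3), 'z_map': (400, 640), 'vfov': 47.62212708224882, 'cx': 320.1150509608841, 'cy': 193.66470856182815, 'extrinsics': array([[-0.01806966,  0.99340249, -0.11324746,  0.43502177],
       [-0.99978941, -0.01685052,  0.01171333,  0.0259006 ],
       [ 0.00972777,  0.11343526,  0.99349777,  0.88646361],
       [ 0.        ,  0.        ,  0.        ,  1.        ]])}
{'img': (400, 640, 3), 'z_map': (400, 640), 'vfov': 70.38027667718286, 'cx': 312.86558922471056, 'cy': 198.66980523859976, 'extrinsics': array([[ 2.85147867e-01,  9.15986913e-01,  2.82238674e-01,
         2.54499382e-01],
       [-9.58483384e-01,  2.72672399e-01,  8.34228128e-02,
        -5.76299696e-01],
       [-5.44491597e-04, -2.
[... 207 characters left out ...]
2502902,  1.57390497, -0.01160374,
        1.13400094, -0.07512271]), 'dq': array([-6.35893909e-05, -3.83902084e-04, -1.16629626e-03, -1.55355594e-03,
        3.35216721e-05, -1.99059036e-03, -5.56764515e-04]), 'joint_efforts': array([ 2.57641412e-03, -6.68260717e+01,  9.86135714e-01, -3.14689636e+01,
       -6.05177390e-02,  3.93198780e-02,  7.79488551e-05]), 'position': array([ 0.17839834, -0.5985824 ,  0.22612588]), 'ee_rot': array([ 0.99390581,  1.33348606, -0.99287485]), 'force': array([-0.42490659, -0.11234392, -0.17232955]), 'ft_torque': array([-0.01158653,  0.02821595, -0.0028851 ]), 'width': 1.0002838033807977}
[[-0.     0.958  0.286]
 [ 0.001  0.286 -0.958]
 [-1.    -0.    -0.001]]
```

View pics/scene0.png

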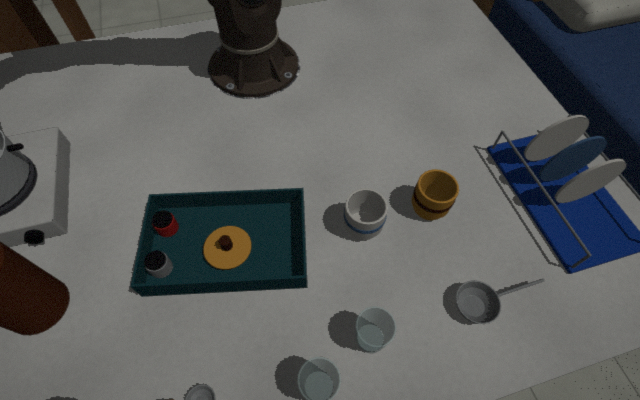

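View pics/top0.png

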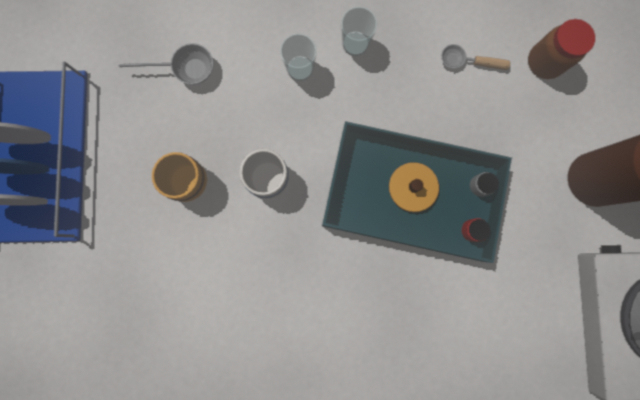

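View pics/wrist0.png

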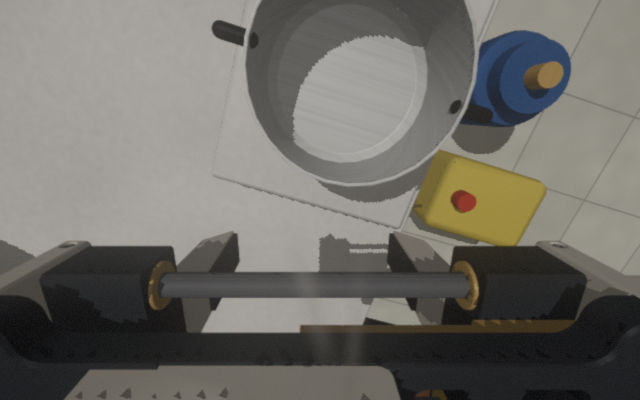

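The scene view shows the lid at (228,247) in the tin, the white sugar pot at (366,212) and the yellow honey pot at (436,190). In the top view they are at (414,187), (264,173) and (178,175). The wrist view shows a cooking pot below the gripper.

```bash
cat > m.py <<'E'
from h import *
from scipy.optimize import least_squares
def circ(p):
    r=least_squares(lambda q:np.hypot(p[:,0]-q[0],p[:,1]-q[1])-q[2],[*p.mean(0),.04],loss='soft_l1',f_scale=.002); return r.x
E
python3 - <<'E'
from m import *
for n,L,H,S in(('scene',(228,247),(436,190),(366,212)),('top',(414,187),(178,175),(264,173))):
    d=dict(np.load(n+'0.npz'));W=cloud(d);hsv=cv2.cvtColor(d['img'],cv2.COLOR_BGR2HSV)
    v,u=np.mgrid[:400,:640]
    near=lambda c,r:(np.hypot(u-c[0],v-c[1])<r)
    for nm,c in(('lid',L),('honey',H),('sugar',S)):
        m=near(c,40)&np.isfinite(W[...,2]); P=W[m]; 
        if nm=='lid':
            y=(hsv[...,1]>120)&(hsv[...,0]<30)&(hsv[...,2]>100)&m; z=np.median(W[y][:,2])
            k=W[near(c,20)&(W[...,2]>z+.02)]
            # plate: contour ellipse via hull
            q=W[y&(abs(W[...,2]-z)<.005)][:,:2]; h=cv2.convexHull(q.astype(np.float32))[:,0]
            print(n,'plate z',z,circ(h),'knob',k.mean(0),len(k),k[:,2].max(),np.percentile(k[:,2],50), (k.max(0)+k.min(0))/2)
        else:
            q=P[(P[:,2]>.076)&(P[:,2]<.1)]; h=cv2.convexHull(q[:,:2].astype(np.float32))[:,0]
            print(n,nm,circ(h),'z',np.percentile(q[:,2],[5,50,95]),circ(q[:,:2]),len(q))
    t=(hsv[...,0]>80)&(hsv[...,0]<105)&(hsv[...,1]>90)&near(L,115)&(W[...,2]>.045)&(W[...,2]<.065)
    q=W[t][:,:2].astype(np.float32); print('tin',cv2.minAreaRect(q),np.percentile(W[t][:,2],[5,50,95]))
    print('table z',np.nanmedian(W[...,2]))
# what's tall
W=cloud(dict(np.load('wrist0.npz')));g=W[:180].reshape(-1,3);print(np.nanpercentile(g[:,2],[50,90,99]))
for n in('scene','top'):
  W=cloud(dict(np.load(n+'0.npz')));k=(W[...,0]>.25)&(W[...,2]>.1)&(W[...,2]<.6);g=W[k]
  c=np.round(g/.05)*.05
  dd={}
  for a in c: dd[tuple(a[:2].round(2))]=max(dd.get(tuple(a[:2].round(2)),0),a[2])
  print(n,[(float(a),float(b),round(float(z),2)) for (a,b),z in sorted(dd.items())])
E
```

```text
scene plate z 0.02081356652282207 [ 0.54330592 -0.16469086  0.04680992] knob [ 0.54547107 -0.16423753  0.04945073] 124 0.05393731695260329 0.050301458501403606 [ 0.54340712 -0.1642221   0.04747119]
scene honey [0.5639136  0.27541599 0.04190869] z [0.0768669  0.08319005 0.0856532 ] [0.56461159 0.27446154 0.03921819] 415
scene sugar [0.56693087 0.11845944 0.04175807] z [0.07701095 0.08346572 0.08595122] [0.5679732  0.11790298 0.03924924] 429
tin ((0.5313642024993896, -0.16502109169960022), (0.31866294145584106, 0.2010631114244461), 76.49581146240234) [0.04608877 0.05356843 0.05640752]
table z -5.99564122741314e-05
top plate z 0.021638574339926886 [ 0.54420428 -0.16510789  0.0469717 ] knob [ 0.54423918 -0.16467385  0.05076657] 133 0.05502971731446826 0.05103478655849181 [ 0.54399905 -0.16479162  0.04840853]
top honey [0.5649125  0.27434552 0.04175732] z [0.07778844 0.08458548 0.08746127] [0.56456427 0.2735949  0.0391986 ] 514
top sugar [0.56813777 0.11764092 0.04159638] z [0.07935677 0.08494499 0.08752969] [0.56764426 0.1172676  0.03917611] 446Traceback (most recent call last):
  File "<stdin>", line 18, in <module>
    return _quantile_unchecked(
        a, q, axis, out, overwrite_input, method, keepdims, weights)
    return _ureduce(a,
                    func=_quantile_ureduce_func,
    ...<5 lines>...
                    overwrite_input=overwrite_input,
                    method=method)
    r = func(a, **kwargs)
    result = _quantile(arr,
                       quantiles=q,
    ...<2 lines>...
                       out=out,
                       weights=wgt)
    slices_having_nans = np.isnan(arr[-1, ...])
                                  ~~~^^^^^^^^^
IndexError: index -1 is out of bounds for axis 0 with size 0
```

Run:
```python
from h import *
for n in('scene','top','wrist'):
  W=cloud(dict(np.load(n+'0.npz')));
  if n=='wrist': W=W[:200]
  k=(W[...,0]>.05)&(W[...,2]>.1)&(W[...,2]<.7);g=W[k]
  dd={}
  for a in g:
    c=tuple((np.round(a[:2]/.06)*.06).round(2).tolist()); dd[c]=max(dd.get(c,0),round(float(a[2]),3))
  print(n,sorted(dd.items()))
```

```text
scene [((0.06, -0.06), 0.251), ((0.06, -0.0), 0.248), ((0.06, 0.06), 0.225), ((0.24, -0.54), 0.163), ((0.3, -0.54), 0.164), ((0.3, -0.48), 0.16), ((0.36, -0.54), 0.15), ((0.54, -0.48), 0.195), ((0.54, 0.54), 0.153), ((0.54, 0.6), 0.156), ((0.54, 0.66), 0.133), ((0.6, -0.54), 0.129), ((0.6, -0.48), 0.19), ((0.6, 0.54), 0.154), ((0.6, 0.6), 0.156), ((0.6, 0.66), 0.13), ((0.66, 0.54), 0.155), ((0.66, 0.6), 0.155), ((0.66, 0.66), 0.129)]
top [((0.3, -0.54), 0.108), ((0.48, -0.54), 0.144), ((0.48, -0.48), 0.156), ((0.54, -0.48), 0.2), ((0.54, 0.48), 0.1), ((0.54, 0.54), 0.146), ((0.6, -0.54), 0.139), ((0.6, -0.48), 0.198), ((0.6, 0.54), 0.146), ((0.6, 0.6), 0.101), ((0.66, 0.48), 0.104), ((0.66, 0.54), 0.147), ((0.66, 0.6), 0.104), ((0.78, -0.48), 0.115), ((0.78, -0.42), 0.114), ((0.84, -0.48), 0.115), ((0.84, -0.42), 0.114)]
wrist [((0.18, -0.6), 0.165), ((0.24, -0.66), 0.165), ((0.24, -0.6), 0.165), ((0.24, -0.54), 0.165), ((0.3, -0.72), 0.161), ((0.3, -0.66), 0.165), ((0.3, -0.54), 0.165), ((0.3, -0.48), 0.161), ((0.36, -0.66), 0.165), ((0.36, -0.6), 0.108), ((0.36, -0.54), 0.12)]
```

move_arm --steps "0 0.03 -0.02 0 0; 0 0.06 -0.04 0 0; 0 0.09 -0.06 0 0; 0 0.12 -0.08 0 0; 0 0.15 -0.1 0 0; 0 0.18 -0.12 0 0; 0 0.21 -0.14 0 0; 0 0.24 -0.16 0 0; 0 0.27 -0.18 0 0; 0 0.3 -0.2 0 0" --squeeze 15

```text
clock: 0.98
position: [0.4096, -0.32, 0.2267]
ee_rot: [0.993, 1.332, -0.993]
force: [1.1, -0.8, -0.0]
width: 0.999
```

```bash
cat >> h.py <<'E'
def to(x,y,z):
    s=arm.observe(); M=R.from_rotvec(s['ee_rot']).as_matrix(); print(s['clock'],s['position'].round(4),'F',s['force'].round(2),'w',round(s['width'],3),'j',s['joints'].round(2))
    print(M.round(3).tolist()); print('tool shift',(M.T@(np.array([x,y,z])-s['position'])).round(4))
E
python3 -c "
from h import *
to(.544,-.1645,.2)"
```

```text
0.9833 [ 0.4096 -0.32    0.2267] F [ 1.05 -0.79 -0.02] w 0.999 j [ 0.66  0.27 -0.13  1.82  0.04  1.05 -0.76]
[[-0.0, 0.958, 0.286], [-0.0, 0.286, -0.958], [-1.0, -0.0, -0.0]]
tool shift [ 0.0267  0.1732 -0.1107]
```

move_arm --steps "0 0.025 -0.016 0 0; 0.0 0.05 -0.032 0 0; 0.0 0.075 -0.048 0 0; 0.005 0.1 -0.064 0 0; 0.012 0.125 -0.08 0 0; 0.02 0.15 -0.096 0 0; 0.03 0.165 -0.105 0 0; 0.04 0.173 -0.11 0 0; 0.05 0.173 -0.11 0 0; 0.05 0.173 -0.11 0 0"

```text
clock: 1.82
position: [0.5414, -0.1672, 0.1742]
ee_rot: [0.992, 1.336, -0.996]
force: [-1.3, -0.1, -0.2]
width: 0.998
```

```bash
python3 -c "
from h import *
to(.544,-.1645,.027)
grab('wrist','wrist1')"
```

```text
1.8167 [ 0.5414 -0.1672  0.1742] F [-1.25 -0.14 -0.17] w 0.998 j [ 0.35  0.4  -0.2   1.77  0.09  0.98 -1.17]
[[-0.004, 0.958, 0.286], [0.0, 0.286, -0.958], [-1.0, -0.004, -0.001]]
tool shift [ 0.1472  0.0038 -0.0017]
```

View pics/wrist1.png

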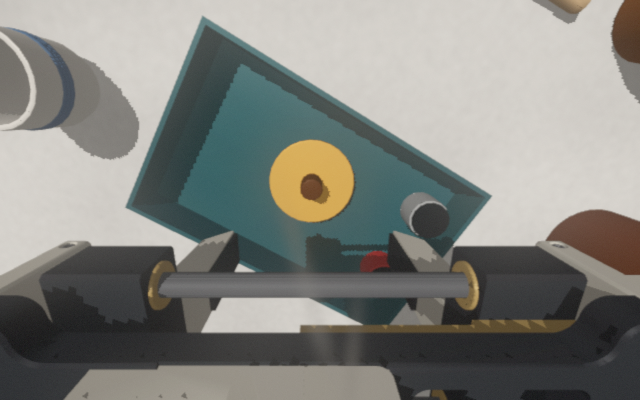

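The lid is centred between the fingers: plate at about (312,182), knob at (312,187). I'll check the lid position from this view as well.

```bash
python3 -c "
from m import *
W=cloud(dict(np.load('wrist1.npz'))); v,u=np.mgrid[:400,:640]
r=np.hypot(u-312,v-182)<45
k=W[r&(W[...,2]>.045)&(W[...,2]<.06)];p=W[r&(abs(W[...,2]-.021)<.005)]
print(len(k),k.mean(0),(k.max(0)+k.min(0))/2,circ(cv2.convexHull(p[:,:2].astype(np.float32))[:,0]),np.median(p[:,2]))
to(.544,-.1645,.027)"
```

```text
404 [ 0.54381473 -0.16431954  0.05171156] [ 0.54315033 -0.16441564  0.0498599 ] [ 0.54283593 -0.16470283  0.04756961] 0.022246288512290602
1.8667 [ 0.5415 -0.1681  0.1754] F [-0.08 -0.11  0.94] w 0.999 j [ 0.35  0.4  -0.2   1.77  0.09  0.98 -1.16]
[[-0.003, 0.959, 0.284], [-0.0, 0.284, -0.959], [-1.0, -0.003, -0.001]]
tool shift [ 0.1483  0.0039 -0.0027]
```

move_arm --steps "0.02 0.0035 -0.0025 0 0; 0.04 0.0035 -0.0025 0 0; 0.06 0.0035 -0.0025 0 0; 0.08 0.0035 -0.0025 0 0; 0.095 0.0035 -0.0025 0 0; 0.11 0.0035 -0.0025 0 0; 0.12 0.0035 -0.0025 0 0; 0.128 0.0035 -0.0025 0 0; 0.128 0.0035 -0.0025 0 0; 0.128 0.0035 -0.0025 0 0"

```text
clock: 2.7
position: [0.5458, -0.164, 0.049]
ee_rot: [0.994, 1.332, -0.994]
force: [0.5, -0.0, 0.9]
width: 1.0
```

```bash
python3 -c "
from h import *
to(.5437,-.1645,.027)
grab('wrist','wrist2')"
```

```text
2.7 [ 0.5458 -0.164   0.049 ] F [ 0.46 -0.04  0.93] w 1.0 j [ 0.32  0.56 -0.18  1.88  0.14  0.71 -1.22]
[[-0.0, 0.959, 0.285], [-0.0, 0.285, -0.959], [-1.0, -0.0, 0.0]]
tool shift [ 0.022  -0.0022 -0.0001]
```

View pics/wrist2.png

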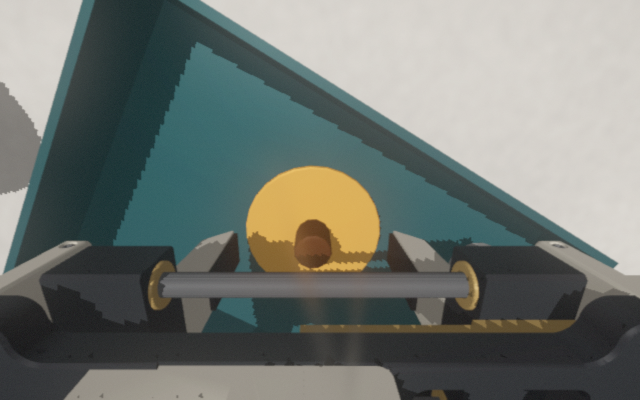

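The knob at about (313,250) is between the jaws, so I'll descend the last bit and close.

move_arm --steps "0.01 -0.002 0 0 0; 0.018 -0.002 0 0 0; 0.021 -0.002 0 0 0; 0.021 -0.002 0 0 0; 0.021 -0.002 0 0 100; 0.021 -0.002 0 0 180; 0.021 -0.002 0 0 255; 0.021 -0.002 0 0 255; 0.021 -0.002 0 0 255; 0.021 -0.002 0 0 255" --squeeze 15

```text
clock: 3.58
position: [0.5441, -0.164, 0.0279]
ee_rot: [0.993, 1.332, -0.993]
force: [-0.4, 0.7, -0.2]
width: 0.611
```

move_arm --steps "0 0 0 0 255; 0 0 0 0 255; 0 0 0 0 255; 0 0 0 0 255"

```text
clock: 3.92
position: [0.544, -0.1639, 0.0277]
ee_rot: [0.993, 1.332, -0.993]
force: [0.1, -0.8, -0.2]
width: 0.327
```

```bash
python3 -c "
from h import *
to(.5437,-.1645,.2)"
```

```text
3.9167 [ 0.544  -0.1639  0.0277] F [ 0.14 -0.78 -0.18] w 0.327 j [ 0.32  0.59 -0.17  1.9   0.15  0.67 -1.22]
[[0.0, 0.958, 0.286], [-0.0, 0.286, -0.958], [-1.0, 0.0, 0.0]]
tool shift [-0.1723 -0.0005  0.0005]
```

move_arm --steps "0 0 0 0 255; 0 0 0 0 255; 0 0 0 0 255; 0 0 0 0 255"

```text
clock: 4.25
position: [0.5441, -0.1639, 0.0277]
ee_rot: [0.993, 1.332, -0.993]
force: [0.3, -0.5, 0.6]
width: 0.26
```

move_arm --steps "0 0 0 0 255; -0.003 0 0 0 255; -0.008 0 0 0 255; -0.016 0 0 0 255; -0.024 0 0 0 255; -0.03 0 0 0 255; -0.03 0 0 0 255" --squeeze 25

```text
clock: 4.83
position: [0.5451, -0.1641, 0.0596]
ee_rot: [0.994, 1.33, -0.992]
force: [0.1, -0.8, -0.4]
width: 0.253
```

```bash
python3 -c "
from h import *
to(.5437,-.1645,.2)
grab('wrist','wrist3')"
```

```text
4.8333 [ 0.5451 -0.1641  0.0596] F [ 0.05 -0.78 -0.4 ] w 0.253 j [ 0.33  0.54 -0.18  1.88  0.14  0.73 -1.21]
[[0.003, 0.958, 0.286], [-0.001, 0.286, -0.958], [-1.0, 0.002, 0.001]]
tool shift [-1.404e-01 -1.100e-03  1.000e-04]
```

View pics/wrist3.png

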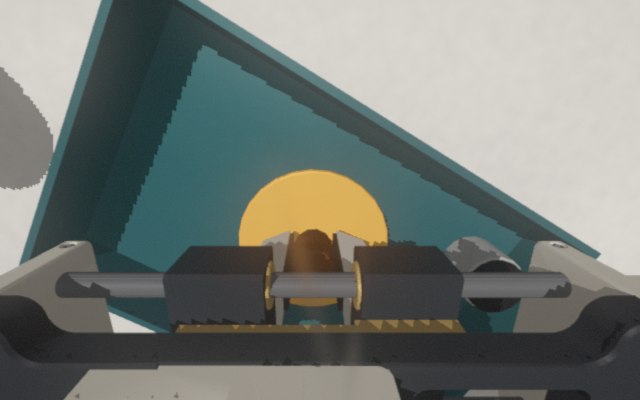

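The plate now looks wider at 240–388 px, against about 133 px before while the gripper was lower. The lid has therefore come up with the gripper and is level. Lifting further.

move_arm --steps "-0.01 0 0 0 255; -0.025 0 0 0 255; -0.045 0 0 0 255; -0.065 0 0 0 255; -0.085 0 0 0 255; -0.105 0 0 0 255; -0.12 0 0 0 255; -0.13 0 0 0 255; -0.13 0 0 0 255; -0.13 0 0 0 255"

```text
clock: 5.72
position: [0.544, -0.1639, 0.1877]
ee_rot: [0.993, 1.332, -0.993]
force: [0.2, -0.8, -1.3]
width: 0.254
```

```bash
python3 -c "
from h import *
to(.5645,.2745,.19)"
```

```text
5.7167 [ 0.544  -0.1639  0.1877] F [ 0.17 -0.77 -1.27] w 0.254 j [ 0.35  0.39 -0.2   1.75  0.09  1.01 -1.17]
[[0.0, 0.958, 0.286], [-0.0, 0.286, -0.958], [-1.0, 0.0, 0.0]]
tool shift [-0.0023  0.1449 -0.4143]
```

move_arm --steps "0 0.004 -0.011 0 255; 0 0.011 -0.032 0 255; 0 0.02 -0.057 0 255; 0 0.029 -0.083 0 255; 0 0.038 -0.109 0 255; 0 0.047 -0.135 0 255; 0 0.056 -0.161 0 255; 0 0.065 -0.187 0 255; 0 0.074 -0.213 0 255; 0 0.083 -0.239 0 255"

```text
clock: 6.55
position: [0.554, 0.091, 0.1864]
ee_rot: [0.992, 1.335, -0.994]
force: [0.1, 0.0, -0.6]
width: 0.255
```

move_arm --steps "0 0.009 -0.026 0 255; 0 0.018 -0.052 0 255; 0 0.027 -0.078 0 255; 0 0.036 -0.103 0 255; 0 0.045 -0.129 0 255; 0 0.052 -0.149 0 255; 0 0.057 -0.163 0 255; 0 0.06 -0.172 0 255; 0 0.062 -0.175 0 255; 0 0.062 -0.175 0 255"

```text
clock: 7.38
position: [0.5645, 0.2744, 0.1871]
ee_rot: [0.992, 1.333, -0.994]
force: [-0.4, -1.0, -1.4]
width: 0.253
```

move_arm --steps "0 0 0 0 255; 0 0 0 0 255; 0 0 0 0 255"

```text
clock: 7.63
position: [0.5651, 0.2727, 0.1878]
ee_rot: [0.994, 1.331, -0.995]
force: [-0.7, -0.2, -1.9]
width: 0.252
```

```bash
python3 -c "
from h import *
to(.5645,.2745,.19)
for n in('scene','top','wrist'): grab(n,n+'4')
a=[cv2.imread(f'pics/{n}4.png') for n in('scene','top')]
cv2.imwrite('pics/c4.png',cv2.resize(np.vstack([a[0][80:330,250:],a[1][80:330,:390]]),None,fx=1.2,fy=1.2))"
```

```text
7.6333 [0.5651 0.2727 0.1878] F [-0.7  -0.25 -1.88] w 0.252 j [-0.33  0.49 -0.3   1.6   0.16  1.08 -1.96]
[[0.0, 0.959, 0.284], [-0.001, 0.284, -0.959], [-1.0, -0.0, 0.001]]
tool shift [-0.0022 -0.0001 -0.0019]
```

View pics/c4.png

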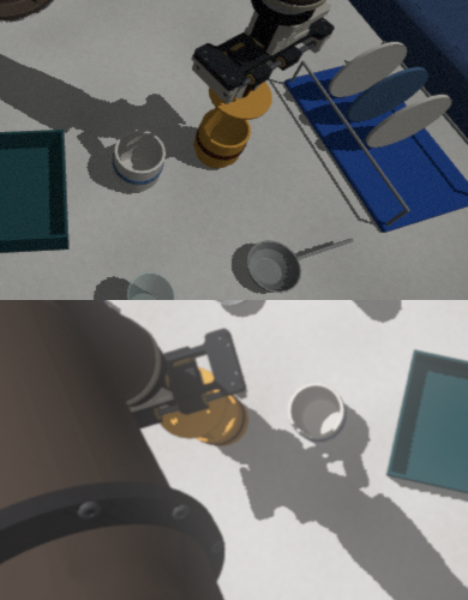

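View pics/wrist4.png

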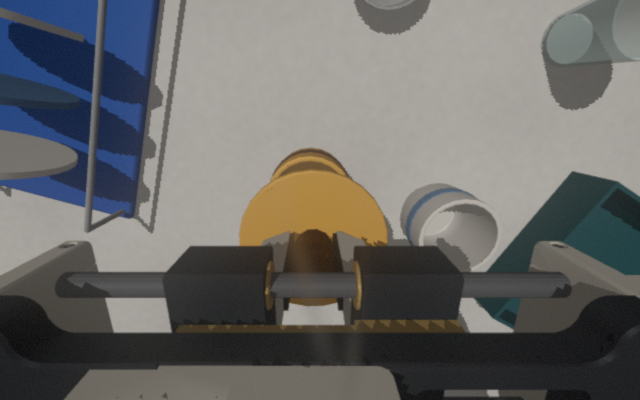

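The wrist view shows the lid at (313,238) held over the honey pot, whose rim is just visible at (310,160). I'll measure the plate's tilt and centre, and confirm the pots haven't moved.

```bash
cat > m4.py <<'E'
from m import *
import sys
def plate(tag,zc,xy,tol=.012):
    d=dict(np.load(tag+'.npz'));W=cloud(d);hsv=cv2.cvtColor(d['img'],cv2.COLOR_BGR2HSV)
    y=(hsv[...,1]>110)&(hsv[...,0]<30)&(hsv[...,0]>10)&(abs(W[...,2]-zc)<tol)&(np.hypot(W[...,0]-xy[0],W[...,1]-xy[1])<.07)
    P=W[y]; 
    if len(P)<30: print(tag,len(P));return
    A=np.c_[P[:,:2]-xy,np.ones(len(P))];c=np.linalg.lstsq(A,P[:,2],rcond=None)[0]
    for _ in range(3):
        k=abs(A@c-P[:,2])<.003; c=np.linalg.lstsq(A[k],P[k,2],rcond=None)[0]
    q=P[k,:2]; h=cv2.convexHull(q.astype(np.float32))[:,0]
    f=least_squares(lambda s:np.hypot(h[:,0]-s[0],h[:,1]-s[1])-.048,xy,loss='soft_l1',f_scale=.001).x
    print(tag,len(P),'slope',c[:2].round(3),'z',c[2].round(4),'centre R fixed',f.round(4),'free',circ(h).round(4))
E
python3 - <<'E'
from m4 import *
for t in('wrist4','scene4','top4'): plate(t,.181,(.565,.2735))
W=cloud(dict(np.load('scene4.npz')))
for c in((.5645,.2745),(.5677,.118)):
    k=W[(np.hypot(W[...,0]-c[0],W[...,1]-c[1])<.055)&(W[...,2]>.076)&(W[...,2]<.095)];print(circ(cv2.convexHull(k[:,:2].astype(np.float32))[:,0]),len(k))
to(.5645,.2745,.19)
E
```

```text
wrist4 8339 slope [-0.002 -0.002] z 0.1824 centre R fixed [0.5636 0.2723] free [0.5643 0.2726 0.0471]
scene4 874 slope [-0.002  0.002] z 0.1804 centre R fixed [0.5643 0.2708] free [0.5659 0.271  0.0466]
top4 989 slope [-0.003  0.001] z 0.1814 centre R fixed [0.5665 0.2715] free [0.565  0.2699 0.0456]
[0.56421725 0.27492675 0.04149533] 312
[0.56714334 0.11818177 0.04175102] 426
7.7833 [0.5649 0.2735 0.1879] F [-0.69  0.19 -1.92] w 0.258 j [-0.33  0.49 -0.3   1.6   0.16  1.08 -1.96]
[[0.0, 0.959, 0.285], [-0.0, 0.285, -0.959], [-1.0, 0.0, 0.0]]
tool shift [-0.0021 -0.0001 -0.0011]
```

move_arm --steps "0.005 0 -0.0025 0 255; 0.015 0 -0.0025 0 255; 0.027 0 -0.0025 0 255; 0.04 0 -0.0025 0 255; 0.052 0 -0.0025 0 255; 0.062 0 -0.0025 0 255; 0.07 0 -0.0025 0 255; 0.073 0 -0.0025 0 255; 0.073 0 -0.0025 0 255; 0.073 0 -0.0025 0 255"

```text
clock: 8.62
position: [0.5642, 0.2768, 0.1148]
ee_rot: [0.993, 1.332, -0.993]
force: [0.2, -0.9, -1.3]
width: 0.257
```

```bash
python3 -c "
from m4 import *
to(.5645,.2745,.098)
for n in('scene','wrist'): grab(n,n+'5'); plate(n+'5',.108,(.565,.2735))
a=cv2.imread('pics/scene5.png')[90:250,340:540];cv2.imwrite('pics/c5.png',cv2.resize(a,None,fx=3.5,fy=3.5))
to(.5645,.2745,.098)
"
```

```text
8.6167 [0.5642 0.2768 0.1148] F [ 0.21 -0.86 -1.32] w 0.257 j [-0.35  0.57 -0.29  1.67  0.19  0.93 -1.99]
[[0.0, 0.958, 0.286], [0.0, 0.286, -0.958], [-1.0, 0.0, -0.0]]
tool shift [ 0.0168 -0.0004  0.0023]
scene5 695 slope [-0.002  0.005] z 0.1073 centre R fixed [0.5632 0.2754] free [0.5645 0.2751 0.0469]
wrist5 8349 slope [-0.001 -0.001] z 0.1098 centre R fixed [0.5629 0.2761] free [0.5635 0.2762 0.0473]
8.7167 [0.5644 0.2769 0.1154] F [-0.82 -0.36 -1.6 ] w 0.257 j [-0.35  0.57 -0.29  1.67  0.19  0.93 -1.99]
[[0.001, 0.958, 0.286], [0.001, 0.286, -0.958], [-1.0, 0.001, -0.0]]
tool shift [ 0.0174 -0.0007  0.0024]
```

View pics/c5.png

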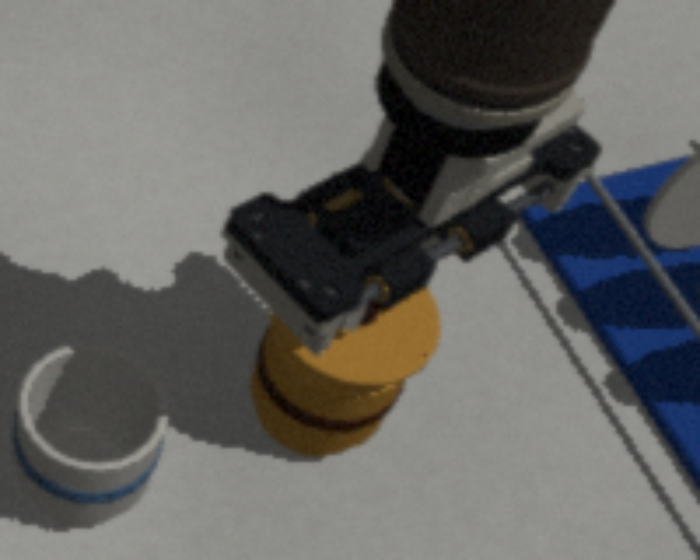

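The crop shows the lid level, just above the honey pot and about 1 mm off centre. I'll descend slowly while watching the force.

move_arm --steps "0.003 0.001 0.0015 0 255; 0.006 0.001 0.0015 0 255; 0.009 0.001 0.0015 0 255; 0.011 0.001 0.0015 0 255; 0.013 0.001 0.0015 0 255; 0.0145 0.001 0.0015 0 255; 0.0145 0.001 0.0015 0 255; 0.0145 0.001 0.0015 0 255"

```text
clock: 9.38
position: [0.5653, 0.2755, 0.1001]
ee_rot: [0.993, 1.333, -0.993]
force: [0.5, -0.0, -0.4]
width: 0.252
```

```bash
python3 -c "
from m4 import *
to(.5645,.2745,.098)
for n in('scene','wrist'): grab(n,n+'6'); plate(n+'6',.093,(.565,.2735))
to(.5645,.2745,.098)
"
```

```text
9.3833 [0.5653 0.2755 0.1001] F [ 0.51 -0.03 -0.43] w 0.252 j [-0.35  0.58 -0.28  1.68  0.2   0.9  -1.99]
[[-0.0, 0.958, 0.286], [-0.0, 0.286, -0.958], [-1.0, -0.0, 0.0]]
tool shift [ 0.0021 -0.0011  0.0007]
scene6 650 slope [0.003 0.001] z 0.0925 centre R fixed [0.5644 0.2739] free [0.5658 0.2737 0.0468]
wrist6 8370 slope [-0.001 -0.001] z 0.0948 centre R fixed [0.564  0.2747] free [0.5644 0.2748 0.0473]
9.4833 [0.5654 0.2755 0.1003] F [ 0.91  0.51 -1.53] w 0.255 j [-0.35  0.58 -0.28  1.68  0.2   0.9  -1.99]
[[0.0, 0.958, 0.286], [0.0, 0.286, -0.958], [-1.0, 0.0, -0.0]]
tool shift [ 0.0023 -0.0012  0.0007]
```

Centred and about 2 mm above the seat. Lowering in 0.5 mm steps.

move_arm --steps "0.0005 0 0 0 255; 0.001 0 0 0 255; 0.0015 0 0 0 255; 0.002 0 0 0 255; 0.002 0 0 0 255; 0.002 0 0 0 255; 0.002 0 0 0 255"

```text
clock: 10.07
position: [0.5654, 0.2755, 0.0982]
ee_rot: [0.993, 1.332, -0.993]
force: [-0.5, 1.1, -2.0]
width: 0.254
```

```bash
python3 -c "
from h import *
to(.5645,.2745,.098)"
```

```text
10.0667 [0.5654 0.2755 0.0982] F [-0.54  1.07 -2.04] w 0.254 j [-0.35  0.59 -0.28  1.68  0.2   0.9  -1.99]
[[-0.0, 0.958, 0.286], [-0.0, 0.286, -0.958], [-1.0, -0.0, 0.0]]
tool shift [ 0.0002 -0.0011  0.0007]
```

move_arm --steps "0.0004 0 0 0 255; 0.0008 0 0 0 255; 0.0008 0 0 0 255; 0.0008 0 0 0 255"

```text
clock: 10.4
position: [0.5655, 0.2755, 0.0977]
ee_rot: [0.993, 1.332, -0.993]
force: [-1.2, -0.6, 4.4]
width: 0.255
```

Contact at +4.4 N at seated height. Releasing.

move_arm --steps "-0.0003 0 0 0 185; -0.0003 0 0 0 180; -0.0003 0 0 0 170; -0.0003 0 0 0 150; -0.0003 0 0 0 130; -0.0003 0 0 0 110; -0.0003 0 0 0 90; -0.0003 0 0 0 90; -0.0003 0 0 0 90; -0.0003 0 0 0 90"

```text
clock: 11.23
position: [0.5654, 0.2755, 0.0977]
ee_rot: [0.993, 1.332, -0.993]
force: [0.0, -0.5, 0.1]
width: 0.646
```

```bash
python3 -c "
from m4 import *
to(.5645,.2745,.098)
for n in('scene','wrist'): grab(n,n+'7'); plate(n+'7',.091,(.565,.2735))
"
```

```text
11.2333 [0.5654 0.2755 0.0977] F [ 0.04 -0.45  0.07] w 0.646 j [-0.35  0.59 -0.28  1.68  0.2   0.9  -1.99]
[[-0.0, 0.958, 0.286], [-0.0, 0.286, -0.958], [-1.0, -0.0, 0.0]]
tool shift [-0.0003 -0.0011  0.0007]
scene7 659 slope [-0.002  0.003] z 0.0903 centre R fixed [0.5644 0.2738] free [0.566  0.2734 0.0467]
wrist7 9947 slope [-0.002 -0.001] z 0.0923 centre R fixed [0.5641 0.2746] free [0.5646 0.2747 0.0473]
```

View pics/wrist7.png

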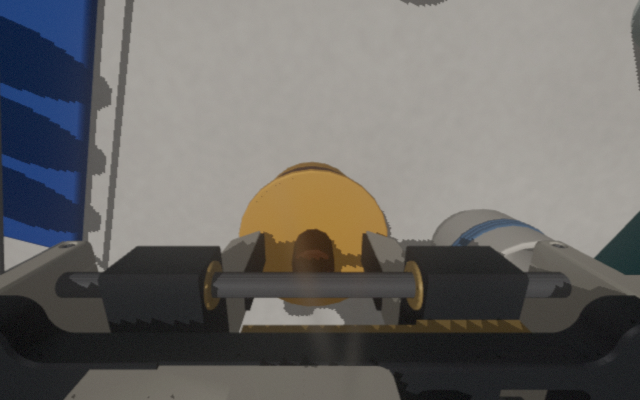

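The lid is level on the pot at (313,235), and both fingers are clear of the knob. I'll rise straight up.

move_arm --steps "-0.005 0 0 0 90; -0.015 0 0 0 90; -0.03 0 0 0 90; -0.05 0 0 0 90; -0.07 0 0 0 90; -0.09 0 0 0 90; -0.105 0 0 0 90; -0.115 0 0 0 90; -0.115 0 0 0 90; -0.115 0 0 0 90"

```text
clock: 12.17
position: [0.5655, 0.2755, 0.2131]
ee_rot: [0.994, 1.332, -0.993]
force: [-0.0, -0.3, -1.1]
width: 0.652
```

move_arm --steps "0 0 0.02 0 90; 0 -0.01 0.05 0 90; 0 -0.03 0.08 0 90; 0 -0.05 0.11 0 90; 0 -0.07 0.14 0 90; 0 -0.09 0.165 0 90; 0 -0.1 0.18 0 90; 0 -0.1 0.18 0 90; 0 -0.1 0.18 0 90"

```text
clock: 12.92
position: [0.5203, 0.0733, 0.2119]
ee_rot: [0.994, 1.332, -0.996]
force: [0.1, 0.5, 0.4]
width: 0.647
```

```bash
python3 -c "
from m4 import *
to(.5645,.2745,.098)
for n in('scene','top'): grab(n,n+'8'); plate(n+'8',.091,(.565,.2735))
W=cloud(dict(np.load('scene8.npz')))
c=(.5677,.118);k=W[(np.hypot(W[...,0]-c[0],W[...,1]-c[1])<.055)&(W[...,2]>.076)&(W[...,2]<.095)];print(circ(cv2.convexHull(k[:,:2].astype(np.float32))[:,0]),len(k))
k=W[(np.hypot(W[...,0]-.5645,W[...,1]-.2745)<.02)&(W[...,2]>.1)];print('knob',k.mean(0),k[:,2].max())
a=cv2.imread('pics/scene8.png')[110:260,320:500];cv2.imwrite('pics/c8.png',cv2.resize(a,None,fx=4,fy=4))
"
```

```text
12.9167 [0.5203 0.0733 0.2119] F [0.1  0.46 0.44] w 0.647 j [-0.02  0.31 -0.28  1.82  0.1   1.03 -1.62]
[[-0.001, 0.959, 0.283], [-0.001, 0.283, -0.959], [-1.0, -0.002, 0.0]]
tool shift [ 0.1137  0.0996 -0.1805]
scene8 1282 slope [-0.002  0.   ] z 0.0903 centre R fixed [0.5656 0.2741] free [0.5656 0.274  0.0472]
top8 352 slope [0.008 0.   ] z 0.0916 centre R fixed [0.5671 0.2711] free [0.5652 0.2756 0.0438]
[0.56688749 0.11823057 0.04192756] 420
knob [0.56797815 0.27174211 0.11513512] 0.12244102332414974
```

View pics/c8.png

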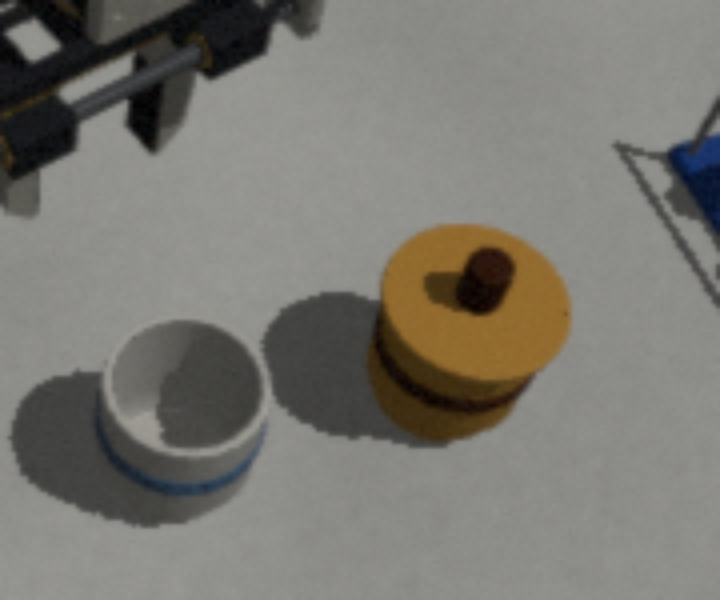

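The lid sits flat on the honey pot, knob up at about (488,270) in the crop. The sugar pot at (185,390) is where it was, and the gripper is clear.

```bash
python3 -c "
from cell import arm
print(arm.sign_off())"
```

```text
the job is handed in; nothing more can be done
None
```

I took the lid out of the tin by its knob, lowered it onto the honey pot until it touched, released it and backed the gripper away. The job was handed in at about 13 s of robot time.

- **Seating:** in the scene camera's last view the lid is level (slope 0.002 or less), with its plate top at z ≈ 0.090 m against 0.091 m expected. The lid centre is within about 1 mm of the honey pot's measured mouth centre.
- **Force:** touchdown read about 4 N at the wrist, the highest of the readings I took.
- **Pots:** the sugar pot is within about 0.3 mm of where the same camera first saw it. The lid hides the honey pot's rim, so I judged that pot's position from the lid centre and the picture; neither showed a shift.
- **Disagreement:** the top camera's last fit gave a slope of 0.008 and a centre about 3 mm off. It had only 352 points on the lid, and I relied on the scene camera instead.

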